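Take the lift-off lid off the collet case

ROBOT

A 7-joint arm with a two-finger parallel gripper is mounted at the origin on the work surface. World frame = base frame: x ahead of the robot, y to its left, z up, the work surface at z = 0. Lengths are in m, angles in rad, forces in N, time in s.
With the tool pointing down it reaches from about 0.4 to 0.85 m from the base axis. Payload 4.5 kg.
Tool frame: the origin (TCP) lies at the very end of the fingers, on their centre line; the grasp point (between the pads) lies 19 mm behind it (r.grip_point_offset is the distance from the TCP to the grasp point, in m); y points along the fingers, x is the direction in which the jaws open and shut, and the axes are right-handed (so a half turn about y gives the same grasp; the last joint's range is limited). The gripper opens to 88 mm and grips with 3 to 60 N. Pads are 18 mm wide; open, the fingers measure 123 mm over their backs; the gripper's body (75 mm by 187 mm) begins 45 mm behind the grasp point.
Start: joints at [0.034, 0.689, -0.195, 1.565, 0.157, 0.902, -0.215], TCP at [0.625, 0, 0.239] pointing down, gripper open.
Joint ranges: [-3.01, 3.01], [-0.46, 2.08], [-1.47, 1.51], [0.13, 2.56], [-1, 4.14], [0.04, 2.09], [-2.66, 2.66]. Speed limits (rad/s): [2.57, 2.57, 3.14, 3.14, 3.14, 3.14, 3.14].

INTERFACE

Orientations are given as a unit quaternion [x, y, z, w].
In Python, from plant import get_state, snapshot, camera_params, job, r gives the robot as it stands.
- The arm moves only by the tool carry_out, never from a script. Its arguments are lists of equal length, an entry for each row: "offset": the shift along the world's x, y, z in m, a list of three; "twist": the turn about the world's z in degrees. In form: {"offset": [[tx, ty, tz], ...], "twist": [twist, ...]}. A call has 1 to 8 rows; each row shifts and turns the commanded pose from where the row before left it; what a row does not reach is not made up. A row lasts 1/8 s, in which the tool goes at most 62.5 mm and 10.7 degrees, less where a joint would pass 70% of its speed; a pose out of reach is approached as far as the arm can. A call with a gripper value outside its range is refused whole. "grip" is the finger opening in m, from 0 to 0.0881, set as the call begins (left out, the last holds). The fingers move at their own pace and stop on an object; "newtons" is the grip in N (left out, the last holds). Time passes only in rows, so rows that do not move let the fingers close. It gives the time, the measured TCP pose, the force and the opening at its end, in the units of the state.
- get_state(): the state, without advancing time (a new reading comes with each control period).
- snapshot(name): name is "scene" or "side" or "wrist"; returns the picture (400x640x3 uint8, red, green, blue); there is no depth.
- camera_params(name): a dict with "camera_matrix" (3x3 intrinsics, pixels), "eye" and "orientation" of the camera in the world. Camera axes: x right, y up, looking along -z (the intrinsics and any distortion apply to the point x, -y, -z); pixel columns grow to the right and rows downward; lengths in m; the calibration is good to about 2 mm. A picture is of the moment at which its call begins: read the wrist's pose just before it. camera_params takes no time and is no camera call; for the wrist camera it gives the pose at the moment of the call.
- job.finish_job(): hands the job in, once; it reports no verdict.
The state is a dict: "clock": time; "q": joint angles; "qd": joint speeds; "joint_torque": joint torques, N m; "tool_pos": TCP position; "eef_rot": TCP orientation; "contact_force": force on the tool from outside, world axes, zero at the start; "moment": the same for the moment, N m; "opening": opening from 0.0 (shut) to 1.0 (fully open).
Only numpy, scipy, OpenCV 4.12 (cv2) and the standard library are available. Lean on these libraries where they do the work, as an engineer would, in place of code of your own. Each camera call takes 0.05 s, during which the arm holds its last target. There are 200 camera calls.

TASK

Take the lid off the blue collet case: raise it until it stands upright on its hinges, lift it straight up off its hinge pins while it is vertical, and stand it on edge, hinge side down, in the empty white bin. Do not force the hinges, do not let the lid slam, set it down in the bin rather than drop it, and leave the loose sleeve, bushing and wrench where they are.

Things in the scene. Friction and masses are not known exactly. Their poses are not given: they have to be found in the camera images.
- case: Blue sheet-steel collet case, fixed, 130 (x) x 220 (y) x 80 mm high. Origin under its centre on the bench; its -x side is its front, under the lip, z up. Hinges and a spring-steel lid stay are at its back (+x). The stay is an upright strip 70 mm wide, in the middle, 14 mm behind the hinge axis, with a rubber buffer on top that ends 44 mm above that axis; it bends about 1 mm per N.
- hinge_axis (a point): Fixed point on the case: middle of the level hinge axis, 86 mm above the bench, 23 mm behind the case's back wall; axes as the case (y along the hinge). Two brass pins lie on this axis, 75 mm to either side, each 34 mm long between steel cheeks. Each pin is flatted: 16 mm tall, 6 mm thick. The vertical lid must rise some 25 mm to be clear of them.
- lid: Loose lid, 0.4 to 0.75 kg: flat panel 12 mm thick, 166 mm front to back, 220 mm wide, blue with a black front lip. Origin at the panel's centre; x points from lip to hinges, y along the hinge, z out of the outer face (up while shut). Let go before vertical it falls shut; pushed past vertical it comes to lean on the buffer about 22 degrees beyond upright and stays.
- lid_hinge (a point): Middle of the lid's bore axis, 99 mm along +x from its origin; at hinge_axis while shut. Two steel knuckles, 75 mm to either side, 30 mm wide, reach 14 mm around it; each has a loose 20 mm bore with an 8 mm slot opening away from the panel. The slot passes the 6 mm pin only with the lid within about 7 degrees of vertical and within a mm or two of centred over it; else it catches.
- lid_lip (a point): Middle of the front edge of the lid's black lip (mid thickness), 182 mm from lid_hinge; axes as the lid. Shut, the 12 mm thick lip overhangs the case's front wall by 29 mm, with free air below down to the bench, so that fingertips can go under it.
- bin: The empty white cardboard bin, fixed. Origin under its centre on the bench, z up. Inside it is 76 mm (x) by 252 mm (y), its floor 5 mm above the bench, its walls 90 mm high over the bench.
- sleeve: Bystander: plain steel sleeve standing on end, 42 mm diameter, 60 mm high; origin under its centre.
- bushing: Bystander: black flanged bushing, 46 mm diameter, 44 mm high; origin under its centre.
- wrench: Bystander: steel wrench 160 mm long lying flat beside the bin; origin under its middle, x along it.

How it is judged:
On the way, in this order (a step that is already met when the one before it is completed fails the run):
1. the lid stands upright on its hinges (within 32 degrees of vertical) (angle between lid's own z axis and vertical between 1.01 and 2.13 rad and distance between lid_hinge and hinge_axis below 0.012 m), for 0.2 s.
2. the lid, vertical within 15 degrees, is lifted straight up clear of its pins (over 23 mm up, within 25 mm sideways) (z of lid_hinge in the frame of hinge_axis above 0.023 m and horizontal distance between lid_hinge and hinge_axis below 0.025 m and angle between lid's own z axis and vertical between 1.31 and 1.83 rad), for 0.05 s.
At the end, for the whole second after the job is handed in: The lid is released and at rest on edge in the bin, hinge side down: its bore axis inside the bin (within 38 mm across and 30 mm along of the middle) and at most 30 mm above the bench (knuckles on the bin's floor), its lip more than 135 mm above the bench (upright or leaning on a bin wall) (x of lid_hinge in the frame of bin between -0.038 and 0.038 m and y of lid_hinge in the frame of bin between -0.03 and 0.03 m and z of lid_hinge in the frame of bin below 0.03 m and z of lid_lip in the frame of bin above 0.135 m and linear speed of lid below 0.02 m/s and angular speed of lid below 0.1 rad/s); the robot touches nothing.
It fails at once if the hinges are forced (over 80 N between lid and case) (contact force between lid and case above 80 N).
It fails at once if the lid is let fall or slam (turns faster than 5 rad/s) (angular speed of lid above 5 rad/s).
It fails at once if the lid is dropped into the bin (faster than 0.6 m/s with its hinge edge inside the bin) (horizontal distance between lid_hinge and bin below 0.06 m and height (world z) of lid_hinge below 0.09 m and linear speed of lid above 0.6 m/s).
It fails at once if the sleeve, bushing or wrench is moved more than 25 mm, or the sleeve or bushing tipped (distance of any of sleeve, bushing, wrench from where it was at the start of the episode above 0.025 m or angle between any of sleeve, bushing's own z axis and vertical above 0.5 rad).
It also fails if it takes over 72 s, if anything falls off the work surface, if the arm or the gripper's body presses on something with over 40 N, if the wrist force passes 120 N, or if a joint passes its speed limit or range.

## Working session

There is one attempt and no reset: what is moved stays moved. The work goes in short steps, Python scripts to look and compute and a tool call to move; the robot and the scene stay as the last step left them, time stands still between calls to the robot, and variables do not carry over. Pictures are saved under pics/ and viewed, about 8 in all and at most 12, crops included, and the job is handed in when it is done.

Besides the shell and the picture viewer there is one more tool, called as name([rows], argument=value, ...), one row to a line, values as JSON. carry_out: Moves the arm, as the interface text tells. Its arguments: {"type":"object","properties":{"offset":{"type":"array"},"twist":{"type":"array"},"grip":{"type":"number"},"newtons":{"type":"number"}},"required":["offset","twist"]}

```bash
ls; mkdir -p pics; python3 - <<'E'
from plant import *
import cv2,numpy as np
s=get_state();print({k:np.round(v,3) for k,v in s.items()})
for n in ["scene","side","wrist"]:
    p=camera_params(n);print(n,{k:np.round(v,3).tolist() if not isinstance(v,str) else v for k,v in p.items()})
    cv2.imwrite(f"pics/{n}0.png",snapshot(n)[:,:,::-1])
E
```

```text
pics
{'clock': np.float64(0.0), 'q': array([ 0.034,  0.69 , -0.195,  1.566,  0.157,  0.902, -0.215]), 'qd': array([ 0.   ,  0.001, -0.001, -0.   ,  0.   , -0.001,  0.   ]), 'joint_torque': array([ 0.0000e+00, -5.2757e+01, -1.2670e+00, -1.5343e+01, -5.3000e-02,
        7.0000e-03,  0.0000e+00]), 'tool_pos': array([ 0.624, -0.   ,  0.238]), 'eef_rot': array([ 0.707, -0.001, -0.001, -0.707]), 'contact_force': array([-0.582,  0.522,  0.634]), 'moment': array([-0.025, -0.005,  0.026]), 'opening': np.float64(0.999)}
scene {'camera_matrix': [[469.231, 0.0, 314.719], [0.0, 469.231, 203.039], [0.0, 0.0, 1.0]], 'eye': [1.231, 0.638, 0.738], 'orientation': [0.191, 0.422, 0.805, 0.37]}
side {'camera_matrix': [[371.869, 0.0, 311.834], [0.0, 371.869, 205.815], [0.0, 0.0, 1.0]], 'eye': [0.161, -0.682, 0.564], 'orientation': [0.483, -0.128, -0.214, 0.839]}
wrist {'camera_matrix': [[292.356, 0.0, 314.926], [0.0, 292.356, 197.831], [0.0, 0.0, 1.0]], 'eye': [0.625, 0.075, 0.384], 'orientation': [-0.145, 0.0, 0.001, 0.989]}
```

View pics/scene0.png

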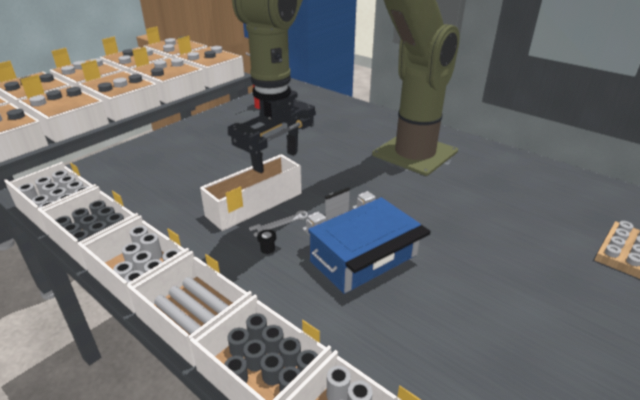

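View pics/side0.png

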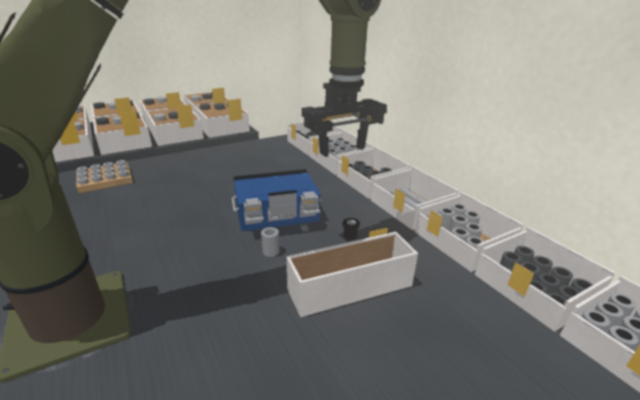

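View pics/wrist0.png

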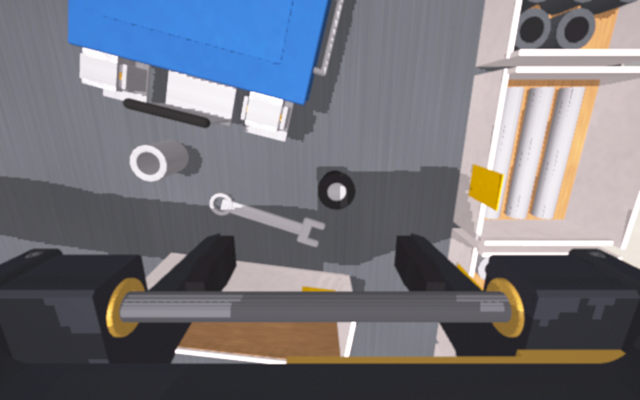

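```bash
cat > h.py <<'E'
from plant import *
import cv2,numpy as np
from scipy.spatial.transform import Rotation as R
def ray(n,px,p=None):
    p=p or camera_params(n);K=np.array(p["camera_matrix"])
    d=np.linalg.inv(K)@[px[0],px[1],1.];d=R.from_quat(p["orientation"]).apply([d[0],-d[1],-d[2]])
    return np.array(p["eye"]),d
def onz(n,px,z,p=None):
    e,d=ray(n,px,p);return e+d*(z-e[2])/d[2]
def tri(*rs):
    A=0;b=0
    for e,d in rs:
        d=d/np.linalg.norm(d);M=np.eye(3)-np.outer(d,d);A=A+M;b=b+M@e
    return np.linalg.solve(A,b)
def proj(n,P,p=None):
    p=p or camera_params(n);c=R.from_quat(p["orientation"]).inv().apply(np.array(P)-p["eye"])
    K=np.array(p["camera_matrix"]);return np.array([K[0,0]*c[0]/-c[2]+K[0,2],K[1,1]*-c[1]/-c[2]+K[1,2]])
def crop(im,x0,y0,w,h,s):
    return cv2.resize(im[y0:y0+h,x0:x0+w],None,fx=s,fy=s,interpolation=cv2.INTER_CUBIC)
E
python3 - <<'E'
from h import *
a=cv2.imread("pics/scene0.png");b=cv2.imread("pics/side0.png")
A=crop(a,190,145,250,150,3.2)
cv2.imwrite("pics/sceneC.png",A); cv2.imwrite("pics/sideC.png",crop(b,220,160,200,150,4))
E
```

```text
(no output)
```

View pics/sceneC.png

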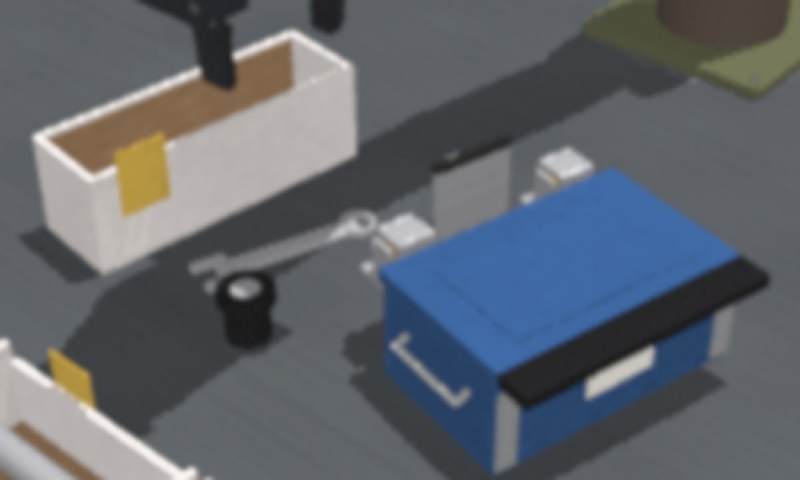

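View pics/sideC.png

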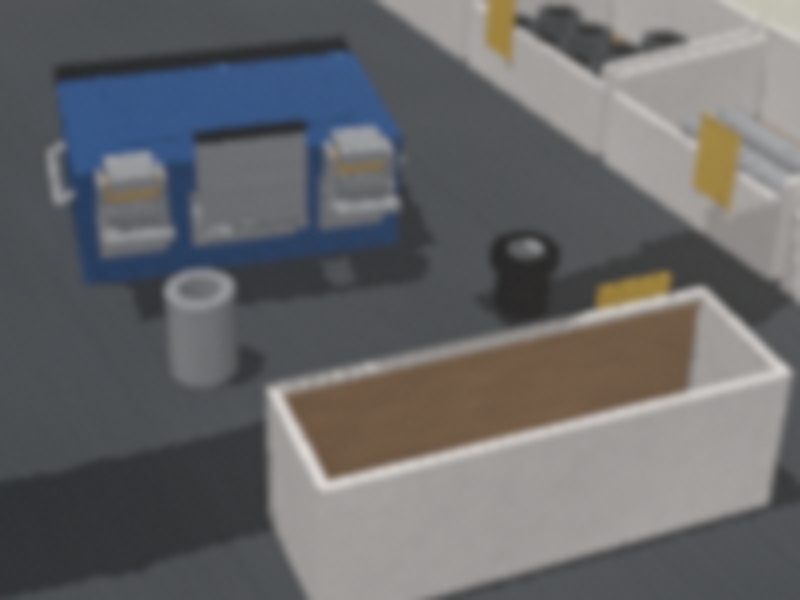

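```bash
python3 - <<'E'
from h import *
S=lambda u,v:(190+(u+.5)/3.2-.5,145+(v+.5)/3.2-.5)
D=lambda u,v:(220+(u+.5)/4-.5,160+(v+.5)/4-.5)
prs={"bin+x-y":((35,137),(788,374)),"bin+x+y":((95,181),(705,290)),"bin-x+y":((355,68),(270,388)),"bin-x-y":((293,32),(325,487)),
"lipR":((503,380),(347,40)),"lipL":((768,268),(55,66)),"stayR":((433,165),(305,125)),"stayL":((511,140),(195,135)),"lidbR":((382,270),(398,132)),}
for k,(a,b) in prs.items():
    P=tri(ray("scene",S(*a)),ray("side",D(*b)));print(k,P.round(4), (proj("scene",P)-S(*a)).round(1),(proj("side",P)-D(*b)).round(1), "z.092 scene",onz("scene",S(*a),.092).round(3))
for k,a in {"lidbR":(306,103),"lidbL":(69,43),"kR":(279,140),"kL":(84,82)}.items(): print(k,onz("wrist",a,.092).round(4))
E
```

```text
bin+x-y [ 0.6609 -0.2419  0.0888] [0.3 0. ] [ 0.4 -0. ] z.092 scene [ 0.664 -0.238  0.092]
bin+x+y [ 0.6715 -0.1588  0.089 ] [-0.6 -0. ] [-0.7 -0. ] z.092 scene [ 0.673 -0.154  0.092]
bin-x+y [ 0.4152 -0.1224  0.0882] [-0.2  0.1] [-0.3 -0.1] z.092 scene [ 0.419 -0.118  0.092]
bin-x-y [ 0.4051 -0.2051  0.0897] [ 0. -0.] [0. 0.] z.092 scene [ 0.408 -0.202  0.092]
lipR [0.6485 0.2215 0.0953] [ 1.6 -0.6] [1.1 0.4] z.092 scene [0.649 0.218 0.092]
lipL [0.4387 0.2887 0.0933] [-0.  0.] [-0. -0.] z.092 scene [0.437 0.288 0.092]
stayR [0.5299 0.0613 0.1276] [ 0.3 -0.1] [0.2 0.1] z.092 scene [0.49  0.027 0.092]
stayL [0.4645 0.083  0.1263] [ 0.4 -0.2] [0.3 0.2] z.092 scene [0.423 0.052 0.092]
lidbR [0.6119 0.0843 0.0912] [ 0.5 -0.2] [0.4 0.1] z.092 scene [0.614 0.084 0.092]
lidbR [0.616  0.0821 0.092 ]
lidbL [0.403  0.1331 0.092 ]
kR [0.5892 0.0474 0.092 ]
kL [0.4091 0.1003 0.092 ]
```

carry_out([
  [-0.045, 0.04, 0.02],
  [-0.05, 0.055, 0.02],
  [0, 0, 0],
], twist=[-8, -8, 0])

```text
clock: 0.52
tool_pos: [0.5375, 0.0893, 0.2759]
eef_rot: [-0.7, 0.096, -0.095, 0.702]
contact_force: [1.2, -1.0, -0.5]
opening: 0.999
```

```bash
python3 - <<'E'
from h import *
s=get_state();print(s["clock"],s["tool_pos"].round(4),s["eef_rot"].round(4))
import json
p=camera_params("wrist");print(p["eye"],p["orientation"])
json.dump({k:np.array(v).tolist() for k,v in p.items()},open("p1.json","w"))
im=snapshot("wrist")[:,:,::-1];cv2.imwrite("pics/w1.png",im)
cv2.imwrite("pics/w1c.png",crop(im,150,0,330,230,2.4))
E
```

```text
0.525 [0.5375 0.0893 0.2759] [-0.6997  0.0957 -0.0953  0.7016]
[0.5573517  0.16171515 0.42199735] [-0.14230756  0.01939867 -0.13290395  0.98066752]
```

View pics/w1c.png

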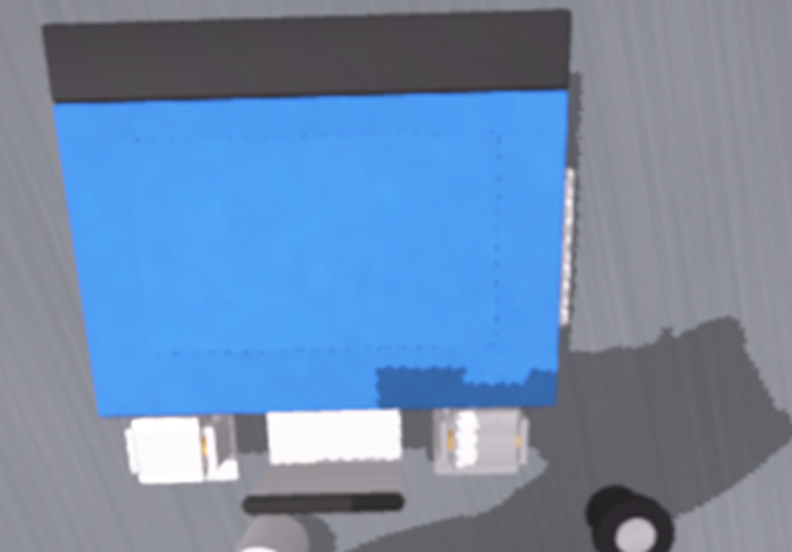

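```bash
python3 - <<'E'
from h import *
import json
p=json.load(open("p1.json"));C=lambda u,v:(150+(u+.5)/2.4-.5,(v+.5)/2.4-.5)
f=lambda a,z:onz("wrist",C(*a),z,p)
FL,FR,BL,BR=[f(a,.092) for a in((43,25),(570,10),(100,416),(556,404))]
sL,sR=f((243,505),.13),f((403,500),.13)
for n,v in zip("FL FR BL BR sL sR".split(),(FL,FR,BL,BR,sL,sR)):print(n,v.round(4))
for a,b in((FL,FR),(BL,BR),(sL,sR)):
    d=b-a;print(np.linalg.norm(d).round(4),np.degrees(np.arctan2(d[1],d[0])).round(2))
for a,b in((BL,FL),(BR,FR)):
    d=b-a;print(np.linalg.norm(d).round(4),np.degrees(np.arctan2(d[1],d[0])).round(2)-90)
d=(FR-FL)/np.linalg.norm(FR-FL)+(BR-BL)/np.linalg.norm(BR-BL);d/=np.linalg.norm(d);fr=np.array([-d[1],d[0],0])
fm=(FL+FR)/2;bm=(BL+BR)/2
print("along",d,"front",fr,"lipmid",fm,"backmid",bm,"hinge from front",fm-.182*fr,"from back",bm-.016*fr,"stay mid",(sL+sR)/2)
E
```

```text
FL [0.4423 0.2929 0.092 ]
FR [0.6528 0.2403 0.092 ]
BL [0.4024 0.1338 0.092 ]
BR [0.6139 0.0814 0.092 ]
sL [0.4656 0.0832 0.13  ]
sR [0.534  0.0667 0.13  ]
0.2169 -14.02
0.2179 -13.91
0.0704 -13.55
0.164 -14.11
0.1636 -13.75
along [ 0.97045525 -0.2412812   0.        ] front [0.2412812  0.97045525 0.        ] lipmid [0.5475474  0.26659767 0.092     ] backmid [0.50811798 0.10762359 0.092     ] hinge from front [0.50363423 0.08997481 0.092     ] from back [0.50425748 0.09209631 0.092     ] stay mid [0.49979528 0.0749566  0.13      ]
```

carry_out([
  [0.008, 0.055, 0],
  [0.006, 0.055, 0],
  [0.006, 0.055, 0],
  [0.006, 0.055, 0],
  [0, 0, -0.05],
  [0, 0, -0.06],
  [0, 0, -0.06],
  [0, 0, -0.04],
], twist=[2, 0, 0, 0, 0, 0, 0, 0])

```text
clock: 1.58
tool_pos: [0.5661, 0.3015, 0.0609]
eef_rot: [0.703, -0.087, 0.086, -0.701]
contact_force: [0.3, -0.4, -0.1]
opening: 1.0
```

carry_out([
  [0, 0, 0],
  [0, 0, 0],
], twist=[0, 0])

```text
clock: 1.82
tool_pos: [0.5678, 0.3039, 0.0658]
eef_rot: [-0.701, 0.086, -0.087, 0.702]
contact_force: [0.4, -0.2, 0.4]
opening: 0.999
```

carry_out([
  [-0.013, -0.018, 0],
  [-0.0015, -0.006, 0],
  [0, 0, 0],
], twist=[0, 0, 0])

```text
clock: 2.2
tool_pos: [0.5531, 0.2801, 0.0662]
eef_rot: [-0.701, 0.086, -0.087, 0.702]
contact_force: [0.2, 0.6, 0.3]
opening: 0.999
```

carry_out([
  [-0.001, -0.004, 0],
  [0, 0, 0],
], twist=[0, 0])

```text
clock: 2.45
tool_pos: [0.5511, 0.2766, 0.065]
eef_rot: [-0.701, 0.086, -0.086, 0.702]
contact_force: [0.7, 0.1, 0.5]
opening: 0.999
```

carry_out([
  [-0.001, -0.004, 0],
  [0, 0, 0],
], twist=[0, 0])

```text
clock: 2.7
tool_pos: [0.55, 0.2732, 0.0649]
eef_rot: [-0.701, 0.086, -0.086, 0.703]
contact_force: [0.7, 2.7, 1.3]
opening: 0.999
```

carry_out([
  [-0.001, -0.004, 0],
  [0, 0, 0],
], twist=[0, 0])

```text
clock: 2.95
tool_pos: [0.55, 0.2716, 0.0652]
eef_rot: [-0.7, 0.085, -0.087, 0.704]
contact_force: [3.0, 7.6, -0.8]
opening: 1.001
```

carry_out([
  [-0.001, -0.004, 0],
  [0, 0, 0],
], twist=[0, 0])

```text
clock: 3.2
tool_pos: [0.5501, 0.2716, 0.0659]
eef_rot: [-0.697, 0.084, -0.088, 0.707]
contact_force: [4.4, 14.4, -1.7]
opening: 1.001
```

carry_out([
  [0, 0, 0.004],
  [0, 0, 0.004],
  [0, 0, 0.004],
  [0, 0, 0],
], twist=[0, 0, 0, 0])

```text
clock: 3.7
tool_pos: [0.5499, 0.2715, 0.0781]
eef_rot: [-0.697, 0.084, -0.088, 0.706]
contact_force: [3.4, 13.2, -2.9]
opening: 1.002
```

```bash
python3 - <<'E'
from h import *
a=crop(snapshot("scene")[:,:,::-1],270,150,200,150,3);b=crop(snapshot("side")[:,:,::-1],200,140,150,110,3)
cv2.imwrite("pics/l1.png",a)
s=get_state();print(s["tool_pos"],s["contact_force"])
E
```

```text
[0.54991131 0.27152488 0.07787989] [ 2.64540875 12.89958682 -2.43691805]
```

View pics/l1.png

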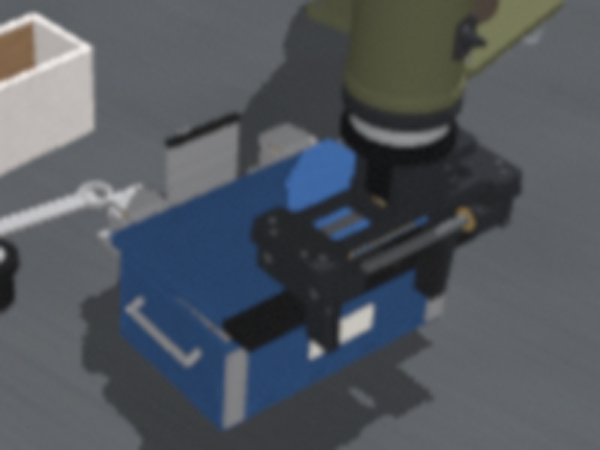

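carry_out([
  [-0.0002, -0.0007, 0.0095],
  [-0.0002, -0.0008, 0.0095],
  [0, 0, 0],
], twist=[0, 0, 0])

```text
clock: 4.18
tool_pos: [0.5495, 0.27, 0.0976]
eef_rot: [-0.697, 0.083, -0.088, 0.706]
contact_force: [4.5, 14.0, -0.8]
opening: 1.003
```

carry_out([
  [-0.0003, -0.001, 0.0105],
  [-0.0004, -0.0016, 0.0104],
  [-0.0006, -0.0024, 0.01],
  [0, 0, 0],
], twist=[0, 0, 0, 0])

```text
clock: 4.68
tool_pos: [0.548, 0.2637, 0.1286]
eef_rot: [-0.698, 0.084, -0.087, 0.706]
contact_force: [2.8, 10.5, 1.6]
opening: 1.0
```

carry_out([
  [-0.0006, -0.0025, 0.01],
  [-0.0008, -0.0033, 0.0098],
  [-0.0009, -0.0038, 0.0095],
  [0, 0, 0],
], twist=[0, 0, 0, 0])

```text
clock: 5.18
tool_pos: [0.5451, 0.252, 0.1577]
eef_rot: [-0.699, 0.084, -0.087, 0.705]
contact_force: [1.3, 7.6, 2.3]
opening: 1.003
```

carry_out([
  [-0.0011, -0.0046, 0.0094],
  [-0.0013, -0.0051, 0.0089],
  [-0.0014, -0.0057, 0.0083],
  [0, 0, 0],
], twist=[0, 0, 0, 0])

```text
clock: 5.68
tool_pos: [0.5408, 0.2349, 0.184]
eef_rot: [-0.7, 0.085, -0.087, 0.704]
contact_force: [1.6, 6.7, 3.0]
opening: 0.998
```

carry_out([
  [-0.0015, -0.0061, 0.0081],
  [-0.0016, -0.0066, 0.0077],
  [-0.0017, -0.007, 0.0073],
  [0, 0, 0],
], twist=[0, 0, 0, 0])

```text
clock: 6.18
tool_pos: [0.5354, 0.2132, 0.2065]
eef_rot: [-0.701, 0.086, -0.087, 0.702]
contact_force: [1.5, 5.6, 3.4]
opening: 0.996
```

carry_out([
  [-0.0019, -0.0075, 0.0068],
  [-0.002, -0.008, 0.0063],
  [-0.0021, -0.0084, 0.0058],
  [0, 0, 0],
], twist=[0, 0, 0, 0])

```text
clock: 6.68
tool_pos: [0.5287, 0.187, 0.2245]
eef_rot: [0.702, -0.087, 0.087, -0.701]
contact_force: [1.4, 1.6, 1.6]
opening: 1.001
```

```bash
python3 - <<'E'
from h import *
a=crop(snapshot("scene")[:,:,::-1],220,80,220,170,2.3);b=crop(snapshot("side")[:,:,::-1],180,80,220,170,2.3)
h=min(a.shape[0],b.shape[0]);cv2.imwrite("pics/l2.png",cv2.resize(np.hstack([a[:h],b[:h]]),(800,308)))
E
```

```text
(no output)
```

View pics/l2.png

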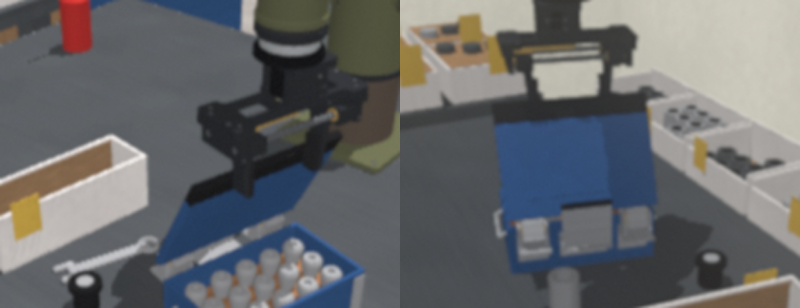

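carry_out([
  [-0.0022, -0.0089, 0.0054],
  [-0.0023, -0.0092, 0.0048],
  [-0.0024, -0.0094, 0.0042],
  [0, 0, 0],
], twist=[0, 0, 0, 0])

```text
clock: 7.28
tool_pos: [0.5218, 0.1599, 0.2392]
eef_rot: [0.702, -0.087, 0.087, -0.701]
contact_force: [-0.9, 1.4, -1.0]
opening: 0.999
```

carry_out([
  [-0.0018, -0.0073, 0.0027],
  [-0.0018, -0.0073, 0.0024],
  [-0.0018, -0.0073, 0.0021],
  [-0.0018, -0.0073, 0.0018],
  [0, 0, 0],
], twist=[0, 0, 0, 0, 0])

```text
clock: 7.9
tool_pos: [0.5149, 0.1313, 0.2481]
eef_rot: [0.702, -0.087, 0.087, -0.702]
contact_force: [-0.1, 0.1, -0.0]
opening: 1.002
```

carry_out([
  [-0.001, -0.004, 0.0008],
  [-0.001, -0.004, 0.0006],
  [-0.001, -0.004, 0.0004],
  [-0.001, -0.004, 0.0002],
  [-0.001, -0.004, 0],
  [-0.001, -0.004, 0],
  [0, 0, 0],
], twist=[0, 0, 0, 0, 0, 0, 0])

```text
clock: 8.78
tool_pos: [0.5088, 0.1078, 0.2498]
eef_rot: [0.702, -0.086, 0.086, -0.702]
contact_force: [0.2, 0.0, 0.5]
opening: 0.999
```

carry_out([
  [-0.0008, -0.003, 0],
  [-0.0008, -0.003, 0],
  [-0.0008, -0.003, 0],
  [0, 0, 0],
  [0, 0, 0],
], twist=[0, 0, 0, 0, 0])

```text
clock: 9.4
tool_pos: [0.5065, 0.0993, 0.2499]
eef_rot: [0.702, -0.086, 0.086, -0.702]
contact_force: [0.5, 0.4, -0.1]
opening: 1.0
```

```bash
python3 - <<'E'
from h import *
a=crop(snapshot("scene")[:,:,::-1],220,80,220,170,2.3);b=crop(snapshot("side")[:,:,::-1],180,80,220,170,2.3)
cv2.imwrite("pics/l3.png",cv2.resize(np.hstack([a,b]),(800,308)))
E
```

```text
(no output)
```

View pics/l3.png

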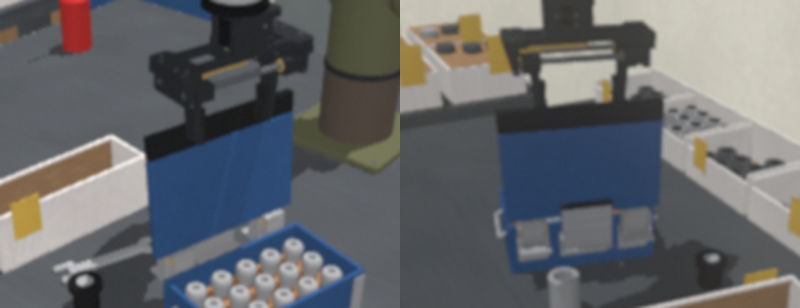

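carry_out([
  [-0.0008, -0.003, 0],
  [-0.0008, -0.003, 0],
  [-0.0008, -0.003, 0],
  [-0.0008, -0.003, 0],
  [0, 0, 0],
  [0, 0, 0],
  [0, 0, 0],
], twist=[0, 0, 0, 0, 0, 0, 0])

```text
clock: 10.38
tool_pos: [0.5033, 0.0874, 0.2499]
eef_rot: [-0.702, 0.086, -0.086, 0.702]
contact_force: [0.4, 0.6, 0.0]
opening: 1.0
```

```bash
python3 - <<'E'
from h import *
A=cv2.imread("pics/l3.png")
a=crop(snapshot("scene")[:,:,::-1],220,80,220,170,2.3);b=crop(snapshot("side")[:,:,::-1],180,80,220,170,2.3)
B=cv2.resize(np.hstack([a,b]),(800,308));cv2.imwrite("pics/l4.png",B)
# row profile of black lip in side view, away from the fingers
for n,I in(("l3",A),("l4",B)):
    for c in(510,635): print(n,c,[int(x) for x in I[90:150:3,c].max(axis=1)])
E
```

```text
l3 510 [161, 150, 100, 69, 66, 65, 60, 49, 45, 42, 42, 42, 41, 41, 55, 88, 97, 96, 96, 95]
l3 635 [152, 123, 76, 59, 51, 49, 50, 48, 48, 47, 53, 80, 97, 98, 98, 97, 98, 97, 98, 96]
l4 510 [161, 150, 100, 70, 66, 66, 65, 74, 85, 87, 87, 86, 87, 82, 59, 47, 42, 39, 40, 39]
l4 635 [153, 124, 78, 78, 117, 145, 160, 168, 166, 162, 119, 58, 47, 47, 47, 47, 46, 57, 87, 93]
```

View pics/l4.png

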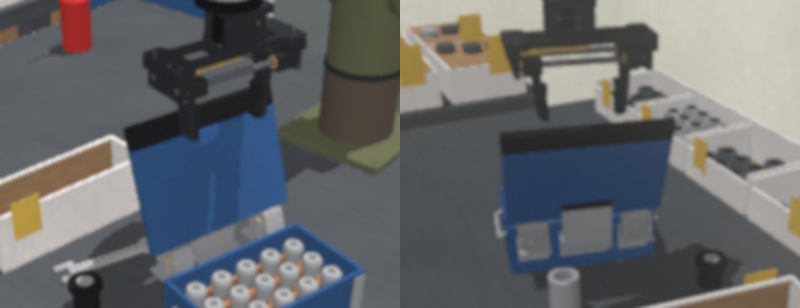

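carry_out([
  [0, 0.002, 0.02],
  [0, 0, 0.03],
  [0, 0, 0.025],
  [0, 0, 0],
], twist=[0, 0, 0, 0])

```text
clock: 10.98
tool_pos: [0.5044, 0.0897, 0.3264]
eef_rot: [-0.701, 0.085, -0.088, 0.702]
contact_force: [0.3, 0.0, -1.1]
opening: 0.998
```

```bash
python3 -c "
from h import *
s=get_state();print(s['q'].round(3),s['tool_pos'].round(4))"
```

```text
[-0.16   0.43  -0.161  1.784  0.083  0.93  -0.6  ] [0.5044 0.0897 0.3264]
```

carry_out([
  [0, 0, 0],
  [-0.002, -0.008, 0],
  [-0.002, -0.008, 0],
  [-0.002, -0.008, 0],
  [0, 0, 0],
], twist=[10, 10, 10, 10, 0])

```text
clock: 11.6
tool_pos: [0.4966, 0.0645, 0.3237]
eef_rot: [-0.689, -0.157, 0.159, 0.689]
contact_force: [-0.0, 0.3, -0.2]
opening: 1.001
```

```bash
cat > st.py <<'E'
from h import *
s=get_state();t=s["tool_pos"];m=R.from_quat(s["eef_rot"]).as_matrix();fr=np.array([.2413,.9705,0]);al=np.array([.9705,-.2413,0])
d=t-[.504,.091,0]
print(round(float(s["clock"]),2),"q",s["q"].round(2),"pos",t.round(4),"f",(d@fr).round(4),"lat",(d@al).round(4),"jaw yaw",np.degrees(np.arctan2(m[1,0],m[0,0])).round(2),"tool dn",m[:,1].round(3),"F f/lat/z",np.round([s["contact_force"]@fr,s["contact_force"]@al,s["contact_force"][2]],2),"M",s["moment"].round(2),"op mm",(s["opening"]*88).round(1))
E
python3 st.py
```

```text
Traceback (most recent call last):
  File "st.py", line 4, in <module>
    print(round(float(s["clock"]),2),"q",s["q"].round(2),"pos",t.round(4),"f",(d@fr).round(4),"lat",(d@al).round(4),"jaw yaw",np.degrees(np.arctan2(m[1,0],m[0,0])).round(2),"tool dn",m[:,1].round(3),"F f/lat/z",np.round([s["contact_force"]@fr,s["contact_force"]@al,s["contact_force"][2]],2),"M",s["moment"].round(2),"op mm",(s["opening"]*88).round(1))
                                                                                                                                                                                                                                                                                                                                    ^^^^^^^^^^^^^^^^^^^^^^^
AttributeError: 'float' object has no attribute 'round'
```

```bash
sed -i 's/(s\["opening"\]\*88).round(1)/round(float(s["opening"])*88,1)/' st.py; python3 st.py
```

```text
11.6 q [ 0.01  0.43 -0.35  1.81  0.18  0.94  0.04] pos [0.4966 0.0645 0.3237] f -0.0275 lat -0.0008 jaw yaw 25.83 tool dn [-0.002 -0.    -1.   ] F f/lat/z [ 0.25 -0.06 -0.2 ] M [ 0.03 -0.04 -0.01] op mm 88.1
```

carry_out([
  [-0.0015, -0.006, 0],
  [-0.0015, -0.006, 0],
  [-0.0015, -0.006, 0],
  [-0.0015, -0.006, 0],
  [-0.0018, -0.0076, 0],
  [0, 0, 0],
  [0, 0, 0],
], twist=[10, 10, 10, 10, 10.2, 0, 0])

```text
clock: 12.48
tool_pos: [0.4895, 0.0343, 0.3246]
eef_rot: [-0.557, -0.435, 0.435, 0.558]
contact_force: [0.6, 1.2, 0.1]
opening: 1.003
```

```bash
python3 st.py
```

```text
12.47 q [ 0.23  0.45 -0.59  1.83  0.3   0.96  0.84] pos [0.4895 0.0343 0.3246] f -0.0586 lat -0.0004 jaw yaw 75.98 tool dn [-0.     0.001 -1.   ] F f/lat/z [1.27 0.32 0.14] M [ 0.08 -0.03 -0.02] op mm 88.3
```

```bash
python3 - <<'E'
from h import *
fr=np.array([.2413,.9705]);al=np.array([.9705,-.2413])
for n,(u,v) in {"side L":(501,134),"side R":(672,120)}.items():
    P=onz("side",(180+(u-400)/1.818,80+v/1.812),.257)[:2]-[.504,.091];print(n,P@fr,P@al)
for n,(u,v) in {"scene L":(127,130),"scene R":(273,82)}.items():
    P=onz("scene",(220+u/1.818,80+v/1.812),.257)[:2]-[.504,.091];print(n,P@fr,P@al)
E
```

```text
side L -0.0634077136807389 -0.10972599284184388
side R -0.06722267709927422 0.10229576840784423
scene L -0.048731135668734646 0.10806664693066766
scene R -0.047772590650149174 -0.11621411427099554
```

carry_out([
  [0.0007, 0.003, -0.02],
  [0, 0, -0.03],
  [0, 0, -0.025],
  [0, 0, 0],
], twist=[0, 0, 0, 0])

```text
clock: 12.98
tool_pos: [0.4891, 0.037, 0.2486]
eef_rot: [-0.556, -0.435, 0.437, 0.557]
contact_force: [-0.1, 0.0, -0.3]
opening: 1.003
```

carry_out([
  [0, 0, -0.012],
  [0, 0, -0.012],
  [0, 0, 0],
], twist=[0, 0, 0])

```text
clock: 13.35
tool_pos: [0.4897, 0.0365, 0.2253]
eef_rot: [-0.556, -0.436, 0.437, 0.557]
contact_force: [-0.8, -0.2, -0.3]
opening: 1.001
```

```bash
python3 st.py; python3 - <<'E'
from h import *
a=crop(snapshot("scene")[:,:,::-1],240,80,150,130,2.66);b=crop(snapshot("side")[:,:,::-1],210,70,150,130,2.66)
cv2.imwrite("pics/l5.png",np.hstack([a,b]))
E
```

```text
13.35 q [ 0.16  0.57 -0.52  1.96  0.42  0.71  0.72] pos [0.4897 0.0365 0.2253] f -0.0563 lat -0.0007 jaw yaw 76.19 tool dn [-0.001 -0.    -1.   ] F f/lat/z [-0.39 -0.75 -0.3 ] M [ 0.06 -0.12  0.01] op mm 88.0
```

View pics/l5.png

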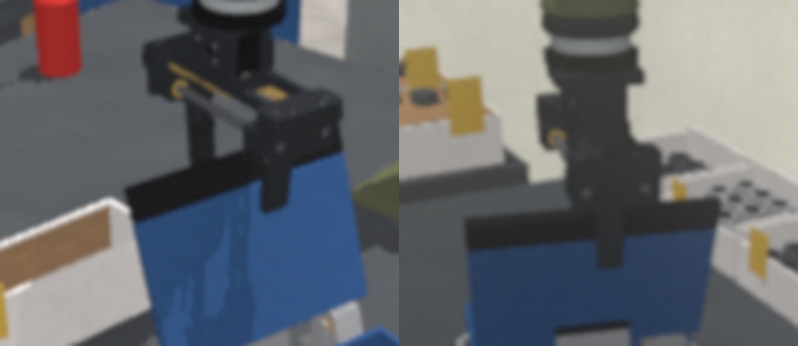

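carry_out([
  [0, 0, 0],
  [0, 0, 0],
  [0, 0, 0],
  [0, 0, 0],
], twist=[0, 0, 0, 0], grip=0.045, newtons=5)

```text
clock: 13.95
tool_pos: [0.4903, 0.0367, 0.226]
eef_rot: [0.556, 0.436, -0.436, -0.556]
contact_force: [0.9, -0.2, 0.3]
opening: 0.565
```

carry_out([
  [0.001, 0.004, 0],
  [0.0015, 0.006, 0],
  [0.0015, 0.006, 0],
  [0.0015, 0.006, 0],
  [0.0015, 0.006, 0],
  [0, 0, 0],
], twist=[0, 0, 0, 0, 0, 0])

```text
clock: 14.7
tool_pos: [0.4973, 0.0654, 0.2259]
eef_rot: [-0.556, -0.437, 0.436, 0.556]
contact_force: [0.6, -0.9, -0.3]
opening: 0.51
```

carry_out([
  [0.001, 0.004, 0],
  [0.001, 0.004, 0],
  [0.001, 0.004, 0],
  [0.001, 0.004, 0],
  [0.001, 0.004, 0],
  [0.0015, 0.0055, 0],
  [0, 0, 0],
], twist=[0, 0, 0, 0, 0, 0, 0])

```text
clock: 15.58
tool_pos: [0.5038, 0.091, 0.2259]
eef_rot: [-0.556, -0.437, 0.436, 0.556]
contact_force: [0.2, 0.7, -0.1]
opening: 0.509
```

```bash
python3 st.py
```

```text
15.57 q [ 0.05  0.6  -0.51  1.91  0.42  0.74  0.63] pos [0.5038 0.091  0.2259] f -0.0001 lat -0.0002 jaw yaw 76.25 tool dn [ 0.     0.001 -1.   ] F f/lat/z [ 0.77  0.   -0.09] M [ 0.08 -0.01  0.02] op mm 44.8
```

carry_out([
  [0, 0, 0],
  [0, 0, 0],
  [0, 0, 0],
], twist=[0, 0, 0], grip=0.025)

```text
clock: 15.95
tool_pos: [0.5037, 0.0901, 0.2259]
eef_rot: [-0.556, -0.436, 0.436, 0.557]
contact_force: [0.2, 0.4, 0.2]
opening: 0.282
```

```bash
python3 st.py
```

```text
15.95 q [ 0.05  0.6  -0.51  1.91  0.42  0.74  0.63] pos [0.5037 0.0901 0.2259] f -0.001 lat -0.0001 jaw yaw 76.19 tool dn [-0.  0. -1.] F f/lat/z [0.42 0.11 0.19] M [ 0.05 -0.07  0.  ] op mm 24.8
```

Now grip softly, so the lid aligns, then firmly.

carry_out([
  [0, 0, 0],
  [0, 0, 0],
  [0, 0, 0],
], twist=[0, 0, 0], grip=0.0, newtons=8)

```text
clock: 16.32
tool_pos: [0.5037, 0.0903, 0.2259]
eef_rot: [-0.556, -0.436, 0.436, 0.557]
contact_force: [0.5, 0.9, -0.3]
opening: 0.136
```

```bash
python3 st.py
```

```text
16.32 q [ 0.05  0.6  -0.51  1.91  0.42  0.74  0.63] pos [0.5037 0.0903 0.2259] f -0.0007 lat -0.0001 jaw yaw 76.2 tool dn [ 0.  0. -1.] F f/lat/z [ 0.98  0.26 -0.34] M [ 0.17 -0.12 -0.06] op mm 11.9
```

carry_out([
  [0, 0, 0],
  [0, 0, 0],
], twist=[0, 0], newtons=35)

```text
clock: 16.58
tool_pos: [0.5038, 0.0904, 0.2259]
eef_rot: [-0.556, -0.436, 0.436, 0.557]
contact_force: [0.6, 1.3, -0.2]
opening: 0.135
```

```bash
python3 st.py
```

```text
16.57 q [ 0.05  0.6  -0.51  1.91  0.42  0.74  0.63] pos [0.5038 0.0904 0.2259] f -0.0006 lat -0.0001 jaw yaw 76.2 tool dn [ 0.  0. -1.] F f/lat/z [ 1.37  0.26 -0.19] M [ 0.39 -0.14 -0.09] op mm 11.9
```

carry_out([
  [0, 0, 0.002],
  [0, 0, 0],
  [0, 0, 0],
], twist=[0, 0, 0])

```text
clock: 16.95
tool_pos: [0.5033, 0.0898, 0.2276]
eef_rot: [-0.556, -0.436, 0.437, 0.557]
contact_force: [0.2, 0.3, -5.0]
opening: 0.13
```

```bash
python3 st.py
```

```text
16.95 q [ 0.05  0.59 -0.51  1.91  0.41  0.75  0.64] pos [0.5033 0.0898 0.2276] f -0.0013 lat -0.0004 jaw yaw 76.2 tool dn [-0.001 -0.    -1.   ] F f/lat/z [ 0.37  0.12 -4.98] M [ 0.06 -0.06 -0.03] op mm 11.4
```

carry_out([
  [0.001, 0.004, 0],
  [0.0008, 0.003, 0],
  [0, 0, 0],
], twist=[0, 0, 0])

```text
clock: 17.32
tool_pos: [0.5053, 0.0968, 0.2277]
eef_rot: [0.557, 0.436, -0.437, -0.556]
contact_force: [0.6, -1.6, -5.5]
opening: 0.131
```

```bash
python3 st.py
```

```text
17.32 q [ 0.04  0.6  -0.51  1.9   0.41  0.75  0.63] pos [0.5053 0.0968 0.2277] f 0.006 lat -0.0002 jaw yaw 76.19 tool dn [-0.001 -0.001 -1.   ] F f/lat/z [-1.44  0.97 -5.47] M [-0.3   0.06 -0.09] op mm 11.5
```

carry_out([
  [0.0005, 0.002, 0],
  [0, 0, 0],
], twist=[0, 0])

```text
clock: 17.58
tool_pos: [0.5056, 0.0981, 0.2276]
eef_rot: [0.557, 0.435, -0.437, -0.556]
contact_force: [-0.6, -3.1, -5.2]
opening: 0.129
```

```bash
python3 st.py
```

```text
17.57 q [ 0.04  0.6  -0.51  1.9   0.41  0.76  0.62] pos [0.5056 0.0981 0.2276] f 0.0072 lat -0.0002 jaw yaw 76.17 tool dn [-0.001 -0.002 -1.   ] F f/lat/z [-3.15  0.18 -5.24] M [-1.05  0.18 -0.12] op mm 11.4
```

carry_out([
  [-0.0015, -0.006, 0],
  [-0.001, -0.004, 0],
  [-0.001, -0.004, 0],
  [0, 0, 0],
], twist=[0, 0, 0, 0])

```text
clock: 18.08
tool_pos: [0.5025, 0.085, 0.228]
eef_rot: [-0.557, -0.436, 0.436, 0.557]
contact_force: [-0.1, 0.7, -4.0]
opening: 0.136
```

```bash
python3 st.py
```

```text
18.07 q [ 0.06  0.59 -0.51  1.91  0.41  0.74  0.64] pos [0.5025 0.085  0.228 ] f -0.0062 lat 0.0 jaw yaw 76.18 tool dn [ 0.  0. -1.] F f/lat/z [ 0.63 -0.27 -4.01] M [ 0.08 -0.04  0.03] op mm 11.9
```

carry_out([
  [-0.0004, -0.0016, 0],
  [0, 0, 0],
], twist=[0, 0])

```text
clock: 18.32
tool_pos: [0.5021, 0.0836, 0.2279]
eef_rot: [-0.556, -0.436, 0.436, 0.556]
contact_force: [-0.2, -0.4, -3.7]
opening: 0.133
```

```bash
python3 st.py
```

```text
18.32 q [ 0.07  0.59 -0.51  1.91  0.41  0.74  0.65] pos [0.5021 0.0836 0.2279] f -0.0076 lat -0.0 jaw yaw 76.2 tool dn [ 0.  0. -1.] F f/lat/z [-0.39 -0.11 -3.65] M [ 0.08 -0.02 -0.02] op mm 11.7
```

carry_out([
  [-0.0004, -0.0016, 0],
  [0, 0, 0],
], twist=[0, 0])

```text
clock: 18.58
tool_pos: [0.5017, 0.0822, 0.2279]
eef_rot: [-0.556, -0.436, 0.436, 0.557]
contact_force: [-0.5, 1.0, -4.5]
opening: 0.132
```

```bash
python3 st.py
```

```text
18.57 q [ 0.07  0.59 -0.51  1.92  0.41  0.74  0.65] pos [0.5017 0.0822 0.2279] f -0.0091 lat -0.0001 jaw yaw 76.19 tool dn [ 0.     0.001 -1.   ] F f/lat/z [ 0.87 -0.72 -4.5 ] M [ 0.27 -0.1  -0.05] op mm 11.6
```

carry_out([
  [-0.0004, -0.0016, 0],
  [0, 0, 0],
], twist=[0, 0])

```text
clock: 18.82
tool_pos: [0.5015, 0.0812, 0.2279]
eef_rot: [-0.556, -0.437, 0.436, 0.557]
contact_force: [0.5, 2.2, -6.6]
opening: 0.131
```

```bash
python3 st.py
```

```text
18.82 q [ 0.07  0.59 -0.51  1.92  0.41  0.74  0.65] pos [0.5015 0.0812 0.2279] f -0.0101 lat -0.0001 jaw yaw 76.22 tool dn [ 0.001  0.002 -1.   ] F f/lat/z [ 2.27 -0.04 -6.59] M [ 0.87 -0.24 -0.11] op mm 11.5
```

carry_out([
  [0.001, 0.004, 0],
  [0.0011, 0.0043, 0],
  [0, 0, 0],
  [0, 0, 0],
], twist=[0, 0, 0, 0])

```text
clock: 19.32
tool_pos: [0.5033, 0.0884, 0.2278]
eef_rot: [0.557, 0.436, -0.437, -0.556]
contact_force: [0.1, -0.0, -4.1]
opening: 0.131
```

```bash
python3 st.py
```

```text
19.32 q [ 0.06  0.59 -0.51  1.91  0.41  0.75  0.64] pos [0.5033 0.0884 0.2278] f -0.0027 lat -0.0001 jaw yaw 76.2 tool dn [-0.    -0.001 -1.   ] F f/lat/z [ 0.    0.06 -4.12] M [ 0.1  -0.07 -0.03] op mm 11.6
```

carry_out([
  [0, 0, 0.002],
  [0, 0, 0.002],
  [0, 0, 0],
], twist=[0, 0, 0])

```text
clock: 19.7
tool_pos: [0.5036, 0.0887, 0.2321]
eef_rot: [0.557, 0.437, -0.436, -0.556]
contact_force: [0.9, 0.5, -4.3]
opening: 0.132
```

```bash
python3 st.py
```

```text
19.7 q [ 0.06  0.59 -0.52  1.9   0.41  0.76  0.64] pos [0.5036 0.0887 0.2321] f -0.0024 lat 0.0002 jaw yaw 76.2 tool dn [ 0.001  0.    -1.   ] F f/lat/z [ 0.73  0.74 -4.3 ] M [ 0.04 -0.05  0.02] op mm 11.6
```

carry_out([
  [0.0001, 0.0005, 0.003],
  [0, 0, 0.003],
  [0, 0, 0.003],
  [0, 0, 0],
], twist=[0, 0, 0, 0])

```text
clock: 20.2
tool_pos: [0.5037, 0.0893, 0.2412]
eef_rot: [0.557, 0.437, -0.436, -0.556]
contact_force: [0.0, -0.4, -4.7]
opening: 0.135
```

```bash
python3 st.py
```

```text
20.2 q [ 0.06  0.57 -0.52  1.89  0.4   0.78  0.65] pos [0.5037 0.0893 0.2412] f -0.0018 lat 0.0001 jaw yaw 76.2 tool dn [ 0.001  0.    -1.   ] F f/lat/z [-0.39  0.11 -4.74] M [ 0.08 -0.09  0.06] op mm 11.9
```

carry_out([
  [0, 0, 0.003],
  [0, 0, 0.003],
  [0, 0, 0.003],
  [0, 0, 0.003],
  [0, 0, 0],
], twist=[0, 0, 0, 0, 0])

```text
clock: 20.82
tool_pos: [0.5037, 0.0893, 0.2532]
eef_rot: [0.557, 0.437, -0.436, -0.556]
contact_force: [-0.5, -0.1, -5.0]
opening: 0.135
```

```bash
python3 st.py
```

```text
20.82 q [ 0.07  0.56 -0.53  1.88  0.38  0.81  0.67] pos [0.5037 0.0893 0.2532] f -0.0018 lat 0.0001 jaw yaw 76.2 tool dn [ 0.001  0.    -1.   ] F f/lat/z [-0.24 -0.46 -4.98] M [ 0.05 -0.1  -0.05] op mm 11.9
```

carry_out([
  [0, 0, 0.004],
  [0, 0, 0.01],
  [0, 0, 0.015],
  [0, 0, 0.015],
  [0, 0, 0.012],
  [0, 0, 0.007],
  [0, 0, 0],
], twist=[0, 0, 0, 0, 0, 0, 0])

```text
clock: 21.7
tool_pos: [0.5037, 0.0892, 0.3164]
eef_rot: [0.557, 0.437, -0.436, -0.556]
contact_force: [0.4, 0.7, -5.1]
opening: 0.134
```

```bash
python3 st.py
```

```text
21.7 q [ 0.1   0.48 -0.57  1.79  0.31  0.96  0.73] pos [0.5037 0.0892 0.3164] f -0.0018 lat 0.0001 jaw yaw 76.19 tool dn [ 0.001  0.    -1.   ] F f/lat/z [ 0.73  0.2  -5.15] M [ 0.1  -0.04 -0.04] op mm 11.8
```

carry_out([
  [0.001, -0.01, 0],
  [0.003, -0.02, 0],
  [0.003, -0.025, 0],
  [0.003, -0.025, 0],
  [0.003, -0.025, 0],
  [0.003, -0.025, 0],
  [0.003, -0.025, 0],
  [0.003, -0.025, 0],
], twist=[0, 0, 1, 1, 1, 1, 1, 1])

```text
clock: 22.7
tool_pos: [0.5249, -0.0927, 0.3151]
eef_rot: [-0.533, -0.464, 0.465, 0.533]
contact_force: [-0.8, 0.1, -4.7]
opening: 0.136
```

carry_out([
  [0.003, -0.025, 0],
  [0.003, -0.025, 0],
  [0.003, -0.02, 0],
  [0.002, -0.015, 0],
  [0.001, -0.006, 0],
  [0, 0, 0],
  [0, 0, 0],
], twist=[0, 0, 0, 0, 0, 0, 0])

```text
clock: 23.58
tool_pos: [0.5376, -0.1806, 0.316]
eef_rot: [-0.532, -0.465, 0.465, 0.533]
contact_force: [0.2, 1.1, -4.7]
opening: 0.131
```

```bash
python3 st.py;python3 - <<'E'
from h import *
a=crop(snapshot("scene")[:,:,::-1],180,40,180,200,2.2);b=crop(snapshot("side")[:,:,::-1],260,110,180,200,2.2)
cv2.imwrite("pics/l6.png",np.hstack([a,b]))
E
```

```text
23.57 q [ 0.59  0.57 -0.58  1.63  0.35  1.05  1.34] pos [ 0.5376 -0.1806  0.316 ] f -0.2555 lat 0.0981 jaw yaw 82.3 tool dn [ 0.     0.001 -1.   ] F f/lat/z [ 1.14 -0.07 -4.65] M [ 0.03 -0.09  0.02] op mm 11.5
```

View pics/l6.png

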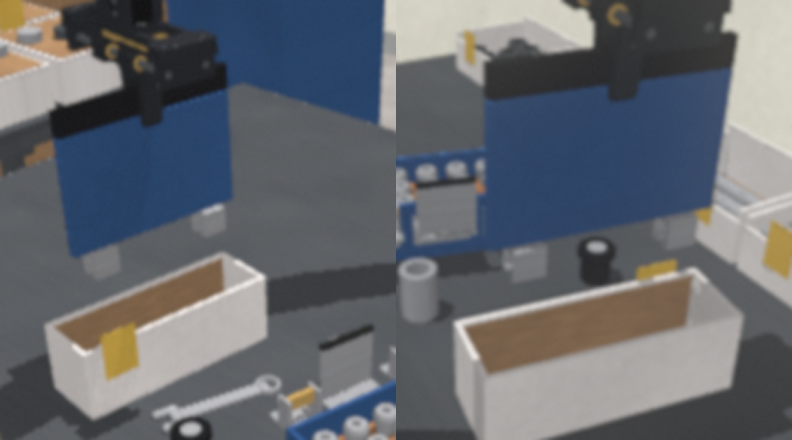

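carry_out([
  [0, 0, -0.008],
  [0, 0, -0.014],
  [0, 0, -0.016],
  [0, 0, -0.016],
  [0, 0, -0.014],
  [0, 0, -0.008],
  [0, 0, 0],
], twist=[0, 0, 0, 0, 0, 0, 0])

```text
clock: 24.55
tool_pos: [0.5372, -0.1818, 0.2393]
eef_rot: [-0.532, -0.465, 0.465, 0.533]
contact_force: [-0.1, -0.3, -3.7]
opening: 0.13
```

carry_out([
  [0, 0, -0.008],
  [0, 0, -0.012],
  [0, 0, -0.012],
  [0, 0, -0.012],
  [0, 0, -0.012],
  [0, 0, -0.008],
  [0, 0, 0],
], twist=[0, 0, 0, 0, 0, 0, 0])

```text
clock: 25.42
tool_pos: [0.5371, -0.1817, 0.1752]
eef_rot: [-0.532, -0.465, 0.465, 0.533]
contact_force: [0.4, -0.0, -3.6]
opening: 0.129
```

```bash
python3 st.py
```

```text
25.43 q [ 0.53  0.73 -0.49  1.8   0.49  0.74  1.21] pos [ 0.5371 -0.1817  0.1752] f -0.2567 lat 0.0979 jaw yaw 82.21 tool dn [-0.001  0.    -1.   ] F f/lat/z [ 0.07  0.43 -3.63] M [ 0.11 -0.03  0.04] op mm 11.3
```

carry_out([
  [-0.0005, -0.005, 0],
  [-0.0008, -0.006, 0],
  [-0.0005, -0.004, -0.002],
  [0, 0, -0.004],
  [0, 0, -0.003],
  [0, 0, 0],
  [0, 0, 0],
], twist=[0, 0, 0, 0, 0, 0, 0])

```text
clock: 26.3
tool_pos: [0.5358, -0.1966, 0.1669]
eef_rot: [-0.533, -0.465, 0.465, 0.533]
contact_force: [-0.4, -0.0, -4.5]
opening: 0.131
```

```bash
python3 st.py
```

```text
26.3 q [ 0.55  0.75 -0.49  1.79  0.5   0.73  1.23] pos [ 0.5358 -0.1966  0.1669] f -0.2714 lat 0.1002 jaw yaw 82.22 tool dn [ 0.  0. -1.] F f/lat/z [-0.14 -0.38 -4.45] M [ 0.06 -0.07 -0.01] op mm 11.6
```

carry_out([
  [0, 0, -0.002],
  [0, 0, -0.002],
  [0, 0, 0],
], twist=[0, 0, 0])

```text
clock: 26.68
tool_pos: [0.5355, -0.1968, 0.1627]
eef_rot: [-0.533, -0.465, 0.465, 0.533]
contact_force: [0.2, 0.5, -5.5]
opening: 0.131
```

carry_out([
  [0, 0, -0.001],
  [0, 0, -0.001],
  [0, 0, 0],
], twist=[0, 0, 0])

```text
clock: 27.05
tool_pos: [0.5358, -0.1967, 0.161]
eef_rot: [0.533, 0.465, -0.465, -0.533]
contact_force: [-0.7, 0.3, -2.8]
opening: 0.131
```

Floor is being reached at z≈0.161, as predicted; one more mm, then loosen.

carry_out([
  [0, 0, -0.001],
  [0, 0, 0],
], twist=[0, 0])

```text
clock: 27.3
tool_pos: [0.5359, -0.1966, 0.161]
eef_rot: [0.533, 0.465, -0.465, -0.533]
contact_force: [-2.2, 1.1, 5.0]
opening: 0.135
```

carry_out([
  [0, 0, 0],
  [0, 0, 0],
  [0, 0, 0],
], twist=[0, 0, 0], grip=0.024, newtons=8)

```text
clock: 27.68
tool_pos: [0.5359, -0.1969, 0.1599]
eef_rot: [0.533, 0.465, -0.465, -0.533]
contact_force: [-0.1, 0.8, -0.2]
opening: 0.271
```

```bash
python3 st.py
```

```text
27.68 q [ 0.55  0.76 -0.48  1.8   0.51  0.71  1.22] pos [ 0.5359 -0.1969  0.1599] f -0.2717 lat 0.1004 jaw yaw 82.2 tool dn [ 0. -0. -1.] F f/lat/z [ 0.77 -0.29 -0.2 ] M [ 0.05 -0.05  0.02] op mm 23.8
```

carry_out([
  [-0.0006, -0.004, 0],
  [-0.0008, -0.006, 0],
  [-0.0008, -0.006, 0],
  [-0.0008, -0.006, 0],
  [-0.0008, -0.006, 0],
  [-0.0006, -0.004, 0],
  [0, 0, 0],
], twist=[0, 0, 0, 0, 0, 0, 0])

```text
clock: 28.55
tool_pos: [0.5311, -0.2294, 0.1598]
eef_rot: [-0.533, -0.465, 0.465, 0.533]
contact_force: [-1.3, -0.2, -0.2]
opening: 0.274
```

```bash
python3 st.py
```

```text
28.55 q [ 0.61  0.77 -0.49  1.77  0.51  0.73  1.28] pos [ 0.5311 -0.2294  0.1598] f -0.3044 lat 0.1036 jaw yaw 82.16 tool dn [-0. -0. -1.] F f/lat/z [-0.54 -1.17 -0.24] M [ 0.09 -0.03 -0.04] op mm 24.1
```

carry_out([
  [-0.0004, -0.003, 0],
  [-0.0004, -0.003, 0],
  [0, 0, 0],
], twist=[0, 0, 0])

```text
clock: 28.92
tool_pos: [0.5305, -0.2351, 0.1599]
eef_rot: [0.533, 0.465, -0.465, -0.533]
contact_force: [-0.2, 0.1, -0.6]
opening: 0.269
```

```bash
python3 st.py
```

```text
28.93 q [ 0.62  0.77 -0.49  1.77  0.51  0.73  1.29] pos [ 0.5305 -0.2351  0.1599] f -0.3101 lat 0.1044 jaw yaw 82.18 tool dn [-0. -0. -1.] F f/lat/z [ 0.02 -0.21 -0.57] M [ 0.11 -0.1   0.02] op mm 23.7
```

carry_out([
  [-0.0004, -0.003, 0],
  [0, 0, 0],
  [0, 0, 0],
  [0, 0, 0],
  [0, 0, 0],
], twist=[0, 0, 0, 0, 0], grip=0.07)

```text
clock: 29.55
tool_pos: [0.5301, -0.2377, 0.1599]
eef_rot: [-0.533, -0.465, 0.465, 0.533]
contact_force: [-0.2, -0.3, -0.1]
opening: 0.791
```

carry_out([
  [0, 0, 0.01],
  [0, 0, 0.02],
  [0, 0, 0.03],
  [0, 0, 0.04],
  [0, 0, 0.04],
  [0, 0, 0.02],
  [0, 0, 0],
  [0, 0, 0],
], twist=[0, 0, 0, 0, 0, 0, 0, 0])

```text
clock: 30.55
tool_pos: [0.5294, -0.2378, 0.3191]
eef_rot: [-0.532, -0.465, 0.465, 0.533]
contact_force: [0.1, -0.4, -0.6]
opening: 0.792
```

```bash
python3 st.py; python3 - <<'E'
from h import *
# bin frame: check lip top edge position from blue/black segmentation by predicted projection
a=snapshot("side")[:,:,::-1].copy();s=snapshot("scene")[:,:,::-1].copy()
cv2.imwrite("pics/f_side.png",a);cv2.imwrite("pics/f_scene.png",s)
ax=np.array([.9899,-.1415,0]);n=np.array([.1415,.9899,0]);c=np.array([.538,-.182,0])
for nm,I in(("side",a),("scene",s)):
    hsv=cv2.cvtColor(I,cv2.COLOR_BGR2HSV);m=cv2.inRange(hsv,(100,120,30),(125,255,255))
    N,l,st,ce=cv2.connectedComponentsWithStats(m)
    for i in range(1,N):
        if st[i][4]>300: print(nm,"blue comp",st[i],ce[i].round(1))
    for th in(0,13,24):
        t=np.radians(th)
        for lat in(-.11,.11):
            print(nm,th,lat,"blue top/bottom px",[proj(nm,c+ax*lat+n*(-.015-r*np.sin(t))+np.array([0,0,.019+r*np.cos(t)])).round(0).tolist() for r in(.15,.016)])
E
```

```text
30.55 q [ 0.68  0.59 -0.59  1.58  0.36  1.08  1.44] pos [ 0.5294 -0.2378  0.3191] f -0.3129 lat 0.104 jaw yaw 82.2 tool dn [-0.002  0.    -1.   ] F f/lat/z [-0.32  0.15 -0.57] M [ 0.1  -0.07  0.03] op mm 69.7
side blue comp [235 178  84  52 803] [271.8 205. ]
side blue comp [ 309  236   90   41 1882] [349.8 254.9]
side 0 -0.11 blue top/bottom px [[305.0, 237.0], [305.0, 291.0]]
side 0 0.11 blue top/bottom px [[407.0, 216.0], [399.0, 267.0]]
side 13 -0.11 blue top/bottom px [[312.0, 249.0], [306.0, 293.0]]
side 13 0.11 blue top/bottom px [[416.0, 226.0], [399.0, 269.0]]
side 24 -0.11 blue top/bottom px [[317.0, 262.0], [306.0, 294.0]]
side 24 0.11 blue top/bottom px [[424.0, 237.0], [400.0, 270.0]]
scene blue comp [ 242    0  114   96 8435] [304.2  39.5]
scene blue comp [ 203  131   78   67 3143] [242.  163.1]
scene blue comp [ 310  203  110   89 2922] [362.8 249.3]
scene 0 -0.11 blue top/bottom px [[281.0, 135.0], [283.0, 177.0]]
scene 0 0.11 blue top/bottom px [[209.0, 161.0], [216.0, 206.0]]
scene 13 -0.11 blue top/bottom px [[273.0, 132.0], [282.0, 177.0]]
scene 13 0.11 blue top/bottom px [[202.0, 158.0], [215.0, 206.0]]
scene 24 -0.11 blue top/bottom px [[267.0, 131.0], [281.0, 176.0]]
scene 24 0.11 blue top/bottom px [[197.0, 157.0], [215.0, 206.0]]
```

```bash
python3 - <<'E'
from h import *
I=cv2.imread("pics/f_side.png")
for r in range(200,300,5):
    print(r,"".join("B" if (p[0]>1.5*p[2] and p[0]>40) else ("k" if p.max()<60 else ("W" if p.min()>120 else ("o" if p[2]>1.3*p[0] else "."))) for p in I[r,290:440:2].astype(int)))
E
cmp pics/f_side.png /dev/null | head -1; python3 -c "
from h import *
import time
a=snapshot('side').astype(int);b=cv2.imread('pics/f_side.png')[:,:,::-1].astype(int);print('max diff',abs(a-b).max())
P=cv2.cvtColor(cv2.imread('pics/side0.png'),6).astype(int);print('bystander patches diff', [abs(P-cv2.cvtColor(a.astype('uint8'),7))[y0:y1,x0:x1].mean().round(1) for x0,x1,y0,y1 in((258,282,226,258),(340,362,216,242))])"
```

```text
200 ....B..oooooo............................WWWWWWWWWWWoooooWWWWWWWWWWWWWWWWWW
205 ....B..WWWWWW...............................WWWWWWWWoooooWWWWWWWWWWWWWWWWWW
210 ....B.WWWWWWWWW................................WWWWWWWWooWWWWWWWWWWWWWWWWWW
215 ....B........BB....................................WWWWWWWW....k..WWWWooooo
220 BBBBBBBBBBBBBBB............k..WW.................kkkkkkkkkkkkkkkk.WWWWooooo
225 ...........................kk....kk..kkkkkkkkkkkkkkkkkkkkkkkkkkkWWWWWoooooo
230 .........................kkkkkkkkkkkkkkkkkkkkkkkkkkkkkk..BBBBBBWWWWWWoooooo
235 ............kkkkkkkkkkkkkkkkkkkkkkkkkkkkkkkk.BBBBBBBBBBBBBBBBB...WWWWWWWWoW
240 ...........kkkkkkkkkkkkkkkkkkkkkk.BBBBBBBBBBBBBBBBBBBBBBBBBBB.......WWWWWWW
245 ...........kkkkkkkkkkkBBBBBBBBBBBBBBBBBBBBBBBBBBBBBBBBBBBBBB............WWW
250 .........W.BBBBBBBBBBBBBBBBBBBBBBBBBBBBBBBBBBBBBBBBBBBBBBBB.WWWW...........
255 WWWWWWWW...BBBBBBBBBBBBBBBBBBBBBBBBBBBBBBBBBBBBBBBBBBB...WWWWWWW...........
260 Woooooooo.BBBBBBBBBBBBBBBBBBBBBBBBBBBBBBBBBBB..WWWWWWWWWWWWWWWWW...........
265 WWWoooooo.BBBBBBBBBBBBBBBBBBBBBBBBB..WWWWWWWWWWWWWWWWWWWWWWWWWW............
270 WWWWooooo.BBBBBBBBBBBBBBB..WWWWWWWWWWWWWWWWWWWWWWWWWWWWWWWWWWWW............
275 WWWWW.oo.BBBBB...WWWWWWWWWWWWWWWWWWWWWWWWWWWWWWWWWWWWWWWWWWWWW.............
280 WWWWWWWWWWWWWWWWWWWWWWWWWWWWWWWWWWWWWWWWWWWWWWWWWWWWWWWWWWWWWW.............
285 WWWWWWWWWWWWWWWWWWWWWWWWWWWWWWWWWWWWWWWWWWWWWWWWWWWWWWWWWWWWW..............
290 WWWWWWWWWWWWWWWWWWWWWWWWWWWWWWWWWWWWWWWWWWWWWWWWWWWWW......................
295 WWWWWWWWWWWWWWWWWWWWWWWWWWWWWWWWWWWWWWWWWWWWW..............................
max diff 32
bystander patches diff [np.float64(8.1), np.float64(14.0)]cmp: EOF on ‘/dev/null’ which is empty
```

```bash
python3 -c "
from plant import *
print(job.finish_job())"
```

```text
the job is handed in; nothing more can be done
None
```

The lid is off the case and standing hinge side down in the white bin, and the job was handed in at about 31 s of the 72 s allowed. No verdict came back.

- **Raising:** I pushed the fingertips against the front of the lip and lifted it by friction along its arc, with at most about 15 N of push. I nudged it past vertical and it tipped back onto the rubber buffer.
- **Lifting off:** I straddled the lid, drew it back upright and gripped it. I then felt for both sides of the pin clearance (about 14 mm in total) and centred it. It came straight up with only its own weight (about 5 N) on the gripper, with no sign of catching.
- **Placing:** I lowered it into the bin until the force reading showed the floor, at the height I expected. I then loosened the grip and walked it over to lean on the −y wall.

**Last checks:**
- In both fixed cameras the blue panel's edges match a lid leaning about 13° with its hinge edge on the floor; I compared pixels because my 12 picture views were used up.
- That lean puts the lip about 0.19 m above the bench.
- The gripper is open and clear above the lid, with no contact force beyond noise.

**Not fully settled:**
- The lid's turning speed as it tipped onto the buffer was not measured. I worked it out as at most about 3.4 rad/s, against the 5 rad/s limit.
- The last stillness check was loose: two side pictures differed by up to 32 grey levels, which I took for noise.
- Before-and-after pictures showed small differences around the sleeve and bushing (mean 8 and 14 grey levels). I put this down to noise and shadows. The wrench had no such check, but no move went near any of the three.

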